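# Hang the washed tumbler on the slanted drying peg

## Robot

A 6-joint arm with a two-finger parallel gripper is mounted at the origin on the work surface. World frame = base frame: x ahead of the robot, y to its left, z up, the work surface at z = 0. Lengths are in m, angles in rad, forces in N, time in s.
With the tool pointing down it reaches from about 0.425 to 0.95 m from the base axis. Payload 3.5 kg.
Tool frame: the origin (TCP) lies on the centre line of the jaws, within the pads' length; the fingertips stand 17 mm ahead of it and the grasp point (between the pads) lies 2 mm behind it; z points along the fingers, y is the line along which they close (so a half turn about z gives the same grasp; the last joint's range is limited). The gripper opens to 85 mm and grips with 20 to 120 N. Pads are 22 mm wide; open, the fingers measure 114 mm over their backs; the gripper's body (76 mm by 85 mm) begins 54 mm behind the grasp point. The pads swing forward as they close: fully open they stand 13 mm farther back than shut.
Start: joints at [-1.286, 0.286, 1.577, -0, 1.279, -0.15], TCP at [0.284, -0.612, 0.248] pointing down, gripper open.
Joint ranges: [-2.77, 2.77], [-0.9, 2.22], [0.21, 2.48], [-1.53, 4.67], [0.24, 2.81], [-2.84, 2.84]. Speed limits (rad/s): [2.79, 2.79, 3.14, 3.14, 3.14, 3.14].

## Interface

Orientations are given as a unit quaternion [x, y, z, w].
In Python, from plant import ctrl gives the robot as it stands. The module is installed in compiled form; this text tells all that it offers.
- The arm moves only by the tool drive_tool, never from a script. Its argument "moves" is a list of rows, each a list of 3 entries, a list of its own where there are three numbers: the turn, a rotation vector about the tool's x, y, z in rad, then the shift along the tool's x, y, z in m, then the finger opening in m, from 0 to 0.0854. A call has 1 to 5 rows; each row shifts and turns the commanded pose from where the row before left it, along the tool's axes as they then stand; what a row does not reach is not made up. A row lasts 1/8 s, in which the tool goes at most 62.5 mm and 10.7 degrees, less where a joint would pass 70% of its speed; a pose out of reach is approached as far as the arm can. A call with a gripper value outside its range is refused whole. The fingers move at their own pace and stop on an object; "grip_force" is the grip in N (left out, the last holds). Time passes only in rows, so rows that do not move let the fingers close. It gives the time, the measured TCP pose, the force, the opening and the grip force at its end, in the units of the state.
- ctrl.get_state(): the state, without advancing time (a new reading comes with each control period).
- ctrl.read_camera(name): name is "side" or "top"; returns a dict with "image" (420x560x3 uint8, red, green, blue), "fx", "fy", "cx", "cy" (pixels), "R" (3x3) and "t" (3): a world point X has camera coordinates R X + t. Camera axes: x right, y down, z forward; pixel columns grow to the right and rows downward; lengths in m; the calibration is good to about 2 mm. A picture is of the moment at which its call begins. There is no depth.
- ctrl.sign_off(): hands the job in; it is judged then, once.
The state is a dict: "time": time; "qpos": joint angles; "dq": joint speeds; "joint_efforts": joint torques, N m; "eef_pos": TCP position; "tcp_rot": TCP orientation; "contact_force": force on the tool from outside, world axes, zero at the start; "wrist_torque": the same for the moment, N m; "opening": opening from 0.0 (shut) to 1.0 (fully open); "finger_force": force on a finger pad.
Only numpy, scipy, OpenCV 4.12 (cv2) and the standard library are available. Lean on these libraries where they do the work, as an engineer would, in place of code of your own. Each camera call takes 0.05 s, during which the arm holds its last target. There are 200 camera calls.

## Task

Take the green tumbler off the draining tray and slip it, mouth first, along the slanted wooden peg of the drying stand, then push the orange stop ring down the peg with the tumbler's rim until the ring is fully home at the foot, and leave the tumbler hanging there by itself. Press gently, never with more than 25 N, touch the stand only with the tumbler and not with the gripper, and leave everything else where it stands.

Things in the scene. Friction and masses are not known exactly. Their poses are not given: they have to be found in the camera images.
- tumbler: Slim green insulated tumbler (steel band at the mouth, black band at the closed end), upside down on the 6 mm thick steel draining tray. Straight and round: outside diameter 47 mm, bore 37 mm, 130 mm long, 120 mm deep inside, about 0.2 kg. Origin: centre of the mouth; z axis from the mouth to the closed end (up at the start).
- mouth (a point): Centre of the tumbler's mouth, the same point and axes as tumbler.
- stand: Drying stand, bolted down: grey base plate 170 x 120 x 18 mm with a slanted steel socket, 52 mm thick, that carries the wooden peg. Origin on the work surface, 125 mm straight below peg_seat; the peg leans to the stand's -x side.
- peg_seat (a point): Where the centre of the tumbler's mouth must end up: on the peg's axis at its foot, 10 mm above a steel flange. z axis: out along the peg (30 degrees from vertical, roughly towards the robot). With the orange ring fully down on the flange, the ring's top face is exactly here. The point moves with the peg.
- peg_tip (a point): Top of the peg's ball-shaped end, on the axis, 95 mm from peg_seat; same axes. The peg is a plain wooden dowel of 32 mm diameter and goes into the tumbler's bore with 2.5 mm to spare all round. An orange stop ring (53 mm wide, 10 mm thick) grips it: at the start the ring's top face is 20 to 35 mm above peg_seat (not measured).
- peg: Peg with flange; same origin and axes as peg_seat. Pushed along its axis it sinks on a spring, several mm before the ring slides and 22 mm at most, and springs back when let go. The ring slides down at about 8 N and stays where left. So fully down is to be felt: the push stays near 8 N while the ring slides, then climbs about 0.8 N per mm; 12 to 14 N is enough.
- beaker: Bystander: white ceramic beaker upside down on the tray, 66 mm wide at the foot and 95 mm high. Origin: centre of its underside.
- glass: Bystander: amber glass upside down on the tray, 64 mm wide and 85 mm high. Origin: centre of its underside.
- soap: Bystander: green soap bottle with black cap, 56 mm wide, 160 mm high, at the back. Origin: centre of its underside.
- jar: Bystander: amber storage jar, 72 mm wide, 90 mm high, at the back. Origin: centre of its underside.
- mug: Bystander: blue mug, 80 mm wide, 90 mm high, at the left. Origin: centre of its underside.
- brush: Bystander: washing-up brush lying at the left. Origin: on its long axis, at its underside.
- pear: Bystander: yellow pear on a wooden board, back left. Origin: centre of its underside.
Not all that is in view belongs to the job. Leave any blue or pink look-alike of the tumbler alone.

How it is judged:
By the outcome, as a careful person would: the job done as asked, in the order asked, and still so for the second after the job is handed in, with the robot touching nothing.
It also fails if it takes over 53 s, if anything falls off the work surface, if the arm or the gripper's body presses on something with over 40 N, if the wrist force passes 120 N, or if a joint passes its speed limit or range.

## Working session

There is one attempt and no reset: what is moved stays moved. The work goes in short steps, Python scripts to look and compute and a tool call to move; the robot and the scene stay as the last step left them, time stands still between calls to the robot, and variables do not carry over. Pictures are saved under pics/ and viewed, at most 10 in all, crops included, and the job is handed in when it is done.

Besides the shell and the picture viewer there is one more tool, called after "Emit:" as name([rows], argument=value, ...), one row to a line, values as JSON. drive_tool: Moves the arm, as the interface text tells. Its arguments: {"type":"object","properties":{"moves":{"type":"array","items":{"type":"array"}},"grip_force":{"type":"number"}},"required":["moves"]}

```bash
mkdir -p pics; python3 - <<'E'
from plant import ctrl
import cv2,numpy as np
for n in("side","top"):
    c=ctrl.read_camera(n); cv2.imwrite(f"pics/{n}0.png",c["image"][:,:,::-1])
    print(n,c["fx"],c["fy"],c["cx"],c["cy"],np.round(c["R"],4).tolist(),np.round(c["t"],4).tolist())
s=ctrl.get_state();print(s)
E
```

```text
side 513.8739141899458 513.8739141899458 274.27543932859487 207.96688171247024 [[0.9954, -0.0934, 0.0196], [-0.0515, -0.6988, -0.7134], [0.0803, 0.7092, -0.7005]] [-0.5643, 0.1074, 1.5296]
top 516.7695956434112 516.7695956434112 273.11155180973424 209.28674956836826 [[0.0243, -0.9997, -0.0034], [-0.9976, -0.0241, -0.0644], [0.0643, 0.005, -0.9979]] [-0.0421, 0.5398, 1.7992]
{'time': 0.1, 'qpos': array([-1.28596837e+00,  2.87104817e-01,  1.57806237e+00, -8.22206206e-07,
        1.27859870e+00, -1.49974743e-01]), 'dq': array([-0.00014255, -0.00301895, -0.00408641,  0.00093678, -0.0004005 ,
       -0.00071303]), 'joint_efforts': array([ 1.59077466e-03, -4.07293439e+01, -2.93699312e+01, -1.06765951e-04,
        3.40567443e-03,  9.84590649e-07]), 'eef_pos': array([ 0.28421134, -0.61162042,  0.24704976]), 'tcp_rot': array([ 9.76460654e-01,  2.15692860e-01, -7.36039253e-05, -1.08411956e-03]), 'contact_force': array([-0.10959763,  0.18226667,  0.63071352]), 'wrist_torque': array([ 0.03845193,  0.00948701, -0.00326615]), 'finger_force': 0.0, 'opening': 1.0016454177583531}
```

View pics/side0.png

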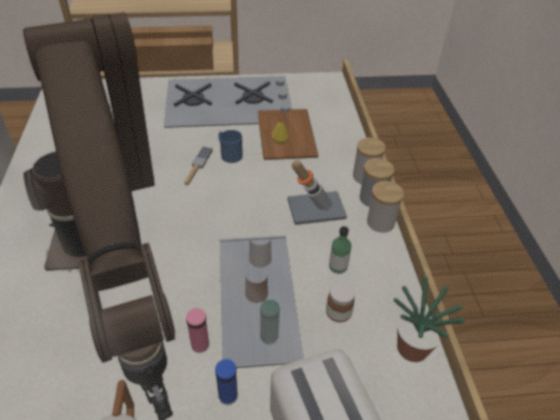

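View pics/top0.png

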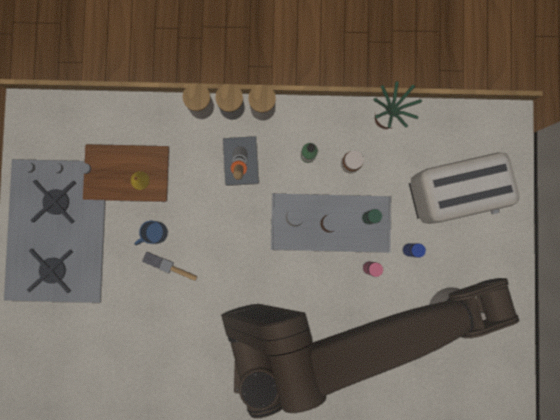

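The side view shows the green tumbler at about (270,321) and the peg at (297,166)–(320,205). In the top view the tumbler is at (373,216) and the peg tip near (238,175). I'll enlarge these four areas.

```bash
python3 - <<'E'
import cv2,numpy as np
def crop(n,u,v,w,h,k): return cv2.resize(cv2.imread(f"pics/{n}0.png")[v:v+h,u:u+w],(w*k,h*k),interpolation=cv2.INTER_CUBIC)
a=crop("side",275,150,80,75,5)
b=crop("side",235,285,80,75,5)
c=crop("top",205,125,80,75,5)
d=crop("top",335,180,80,75,5)
cv2.imwrite("pics/z0.png",cv2.convertScaleAbs(np.vstack([np.hstack([a,b]),np.hstack([c,d])])[:600],alpha=1.4))
E
```

```text
(no output)
```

View pics/z0.png

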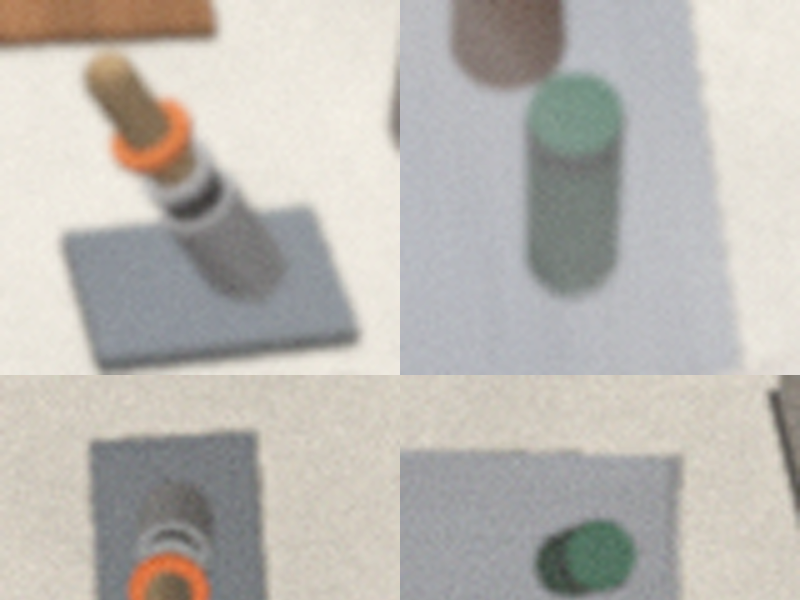

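The enlargement shows the tumbler's top-disc centre at about side (270.2,308) and top (375.2,216.2). The peg's ball centre is near side (297.4,166). The lower tiles were cut off, so I need a full top view of the stand.

```bash
python3 - <<'E'
import cv2,numpy as np
c=cv2.imread("pics/top0.png")[130:190,210:270]
cv2.imwrite("pics/z1.png",cv2.convertScaleAbs(cv2.resize(c,(600,600),interpolation=cv2.INTER_CUBIC),alpha=1.4))
for n in("side","top"):
    h=cv2.cvtColor(cv2.imread(f"pics/{n}0.png"),cv2.COLOR_BGR2HSV)
    m=(h[...,0]<14)&(h[...,1]>150)
    v,u=np.nonzero(m); k=(u>220)&(u<330)&(v>140)&(v<200); u,v=u[k],v[k]
    print(n,len(u),u.min(),u.max(),v.min(),v.max(),u.mean(),v.mean())
E
```

```text
side 54 299 311 172 183 306.2962962962963 178.9814814814815
top 70 231 245 161 172 238.42857142857142 165.28571428571428
```

View pics/z1.png

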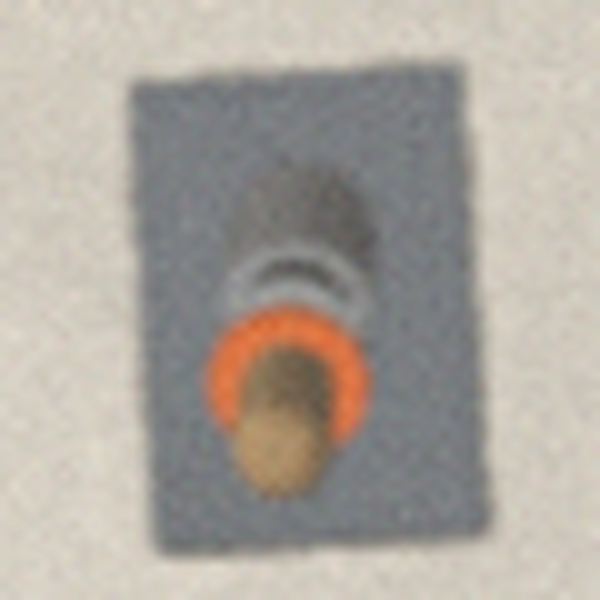

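Top view: plate corners at (223.3,138.3), (256.3,136.8), (259,183.2), (225.8,185.2). The ring centre is near (238.8,167.5) and the ball centre near (238,175). Next I fit the poses.

```bash
cat > h.py <<'E'
import numpy as np
from scipy.optimize import least_squares
from plant import ctrl
def cams():
    return {n:ctrl.read_camera(n) for n in("side","top")}
def proj(c,X):
    p=c["R"]@np.asarray(X)+c["t"]; return np.array([c["fx"]*p[0]/p[2]+c["cx"],c["fy"]*p[1]/p[2]+c["cy"]])
E
python3 - <<'E'
from h import *
C=cams()
T=lambda u,v:np.array([210+(u+.5)/10-.5,130+(v+.5)/10-.5])
S=lambda u,v:np.array([275+(u+.5)/5-.5,150+(v+.5)/5-.5])
plt_top=[T(133,83),T(463,68),T(490,532),T(158,552)]
cor=[(.085,.06),(.085,-.06),(-.085,-.06),(-.085,.06)]
plt_side=[S(312,209),S(357,330),S(99,358),S(66,234)]
def parts(p):
    x,y,w,h,ox=p[:5]; c,s=np.cos(w),np.sin(w); R=np.array([[c,-s,0],[s,c,0],[0,0,1]])
    o=np.array([x,y,0]); a=R@[-.5,0,3**.5/2]; seat=o+[0,0,.125]
    return R,o,a,seat
def res(p):
    R,o,a,seat=parts(p); r=[]
    ball=seat+.079*a; ring=seat+(p[3]-.004)*a
    r+=list(proj(C["top"],ball)-T(282,452)); r+=list(proj(C["side"],ball)-S(111,79))
    r+=list(proj(C["top"],ring)-T(288,380)); r+=list(proj(C["side"],ring)-S(151,136))
    for k,q in enumerate(cor):
        X=o+R@[q[0]+p[4],q[1],.018]
        r+=list((proj(C["top"],X)-plt_top[k])*.7); 
        r+=list((proj(C["side"],X)-plt_side[k])*.7)
    return np.array(r)
f=least_squares(res,[.68,.1,0,.028,0],loss="soft_l1")
print("stand",f.x,np.round(res(f.x),1))
print("seat",parts(f.x)[3],"axis",parts(f.x)[2],"tip",parts(f.x)[3]+.095*parts(f.x)[2])
S2=lambda u,v:np.array([235+(u+.5-400)/5-.5,285+(v+.5)/5-.5])
T2=lambda u,v:np.array([335+(u+.5-400)/5-.5,180+(v+.5-375)/5-.5])
def r2(p):
    return np.r_[proj(C["top"],[*p,.136])-T2(601,556),proj(C["side"],[*p,.136])-S2(576,113),proj(C["side"],[*p,.006])-S2(572,257)]
g=least_squares(r2,[.5,-.2]);print("tumbler",g.x,np.round(r2(g.x),1))
# beaker/glass rough on tray top
for n,uv,z in(("glass side",(257,270),.091),("glass top",(329,223),.091),("beaker top",(294,217),.101),("soap top",(310,150),.16),("jar top",(353,160),.09)):
    c=C[n.split()[1]]
    print(n,least_squares(lambda p:proj(c,[*p,z])-uv,[.5,-.1]).x)
E
```

```text
stand [0.67720644 0.0889351  0.07628686 0.02898091 0.03351478] [-0.1 -0.3  0.1  0.4 -0.1  0.6  0.1  0.2 -0.5 -0.1  0.4 -0.4  0.1 -0.3
  1.   0.6 -0.1  0.5 -0.2  0.8 -0.7  0.4 -0.6 -0.2]
seat [0.67720644 0.0889351  0.125     ] axis [-0.49854578 -0.03810644  0.8660254 ] tip [0.62984459 0.08531498 0.20727241]
tumbler [ 0.51961207 -0.36081303] [-0.8 -0.  -0.   0.   0.1  0.7]
glass side [ 0.49953619 -0.21042983]
glass top [ 0.49419467 -0.21852106]
beaker top [ 0.51105425 -0.0999888 ]
soap top [ 0.72807497 -0.14528703]
jar top [ 0.71003464 -0.29629552]
```

Emit:
drive_tool([
  [[0,0,0],[0.0456,-0.0184,0],0.0854],
  [[0,0,0],[0.0456,-0.0184,0],0.0854],
  [[0,0,0],[0.0456,-0.0184,0],0.0854],
  [[0,0,0],[0.0456,-0.0184,0],0.0854],
  [[0,0,0],[0.0456,-0.0184,0],0.0854],
], grip_force=60)

```text
time: 0.82
eef_pos: [0.4532, -0.4313, 0.2481]
tcp_rot: [0.976, 0.216, -0.0, -0.0]
contact_force: [-0.6, 0.2, 0.7]
opening: 1.0
finger_force: 0.0
```

Emit:
drive_tool([
  [[0,0,0],[0.0456,-0.0184,0],0.0854],
  [[0,0,0],[0.0456,-0.0184,0],0.0854],
  [[0,0,-0.173],[0,0,0],0.0854],
  [[0,0,-0.173],[0,0,0],0.0854],
  [[0,0,-0.173],[0,0,0],0.0854],
])

```text
time: 1.45
eef_pos: [0.5197, -0.3605, 0.248]
tcp_rot: [0.887, 0.462, -0.0, -0.0]
contact_force: [0.5, 1.1, 0.7]
opening: 0.999
finger_force: 0.0
```

Emit:
drive_tool([
  [[0,0,-0.173],[0,0,0],0.0854],
  [[0,0,-0.173],[0,0,0],0.0854],
  [[0,0,-0.173],[0,0,0],0.0854],
  [[0,0,-0.173],[0,0,0],0.0854],
  [[0,0,0],[0,0,0],0.0854],
])

```text
time: 2.08
eef_pos: [0.5195, -0.3608, 0.2481]
tcp_rot: [0.681, 0.732, 0.0, -0.0]
contact_force: [0.4, 0.3, -0.0]
opening: 0.998
finger_force: 0.0
```

Emit:
drive_tool([
  [[0,0,0],[0,0,0.04],0.0854],
  [[0,0,0],[0,0,0.04],0.0854],
  [[0,0,0],[0,0,0.035],0.0854],
  [[0,0,0],[0,0,0.027],0.0854],
  [[0,0,0],[0,0,0],0.0854],
])

```text
time: 2.7
eef_pos: [0.518, -0.3594, 0.1032]
tcp_rot: [0.681, 0.732, 0.0, -0.003]
contact_force: [-0.1, 0.6, 1.0]
opening: 0.999
finger_force: 0.0
```

```bash
python3 - <<'E'
from h import *
import cv2
C=cams()
a=C["side"]["image"][250:350,210:310]; b=C["top"]["image"][160:260,320:420]
cv2.imwrite("pics/g1.png",cv2.convertScaleAbs(cv2.resize(np.hstack([a,b]),(800,400),interpolation=cv2.INTER_CUBIC)[:,:,::-1],alpha=1.4))
E
```

```text
(no output)
```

View pics/g1.png

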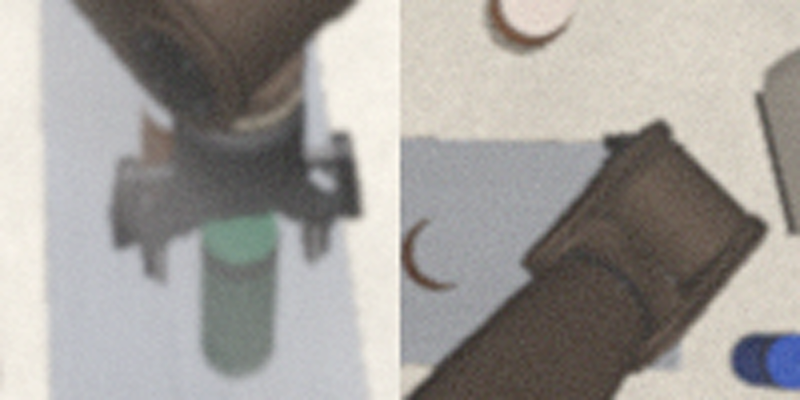

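The side view shows the tumbler's top (240,235) midway between the fingertips at (155,275) and (318,255). I'll close now.

Emit:
drive_tool([
  [[0,0,0],[0,0,0],0.03],
  [[0,0,0],[0,0,0],0.03],
  [[0,0,0],[0,0,0],0.03],
  [[0,0,0],[0,0,0],0.03],
  [[0,0,0],[0,0,0],0.03],
], grip_force=60)

```text
time: 3.42
eef_pos: [0.5205, -0.3617, 0.1081]
tcp_rot: [0.68, 0.733, 0.0, 0.002]
contact_force: [1.1, -0.2, 5.0]
opening: 0.537
finger_force: 62.0
```

Emit:
drive_tool([
  [[0,0,0],[0,0,0],0.03],
  [[0,0,0],[0,0,0],0.03],
  [[0,0,0],[0,0,-0.01],0.03],
  [[0,0,0],[0,0,-0.02],0.03],
  [[0,0,0],[0,0,0],0.03],
])

```text
time: 4.05
eef_pos: [0.5206, -0.3619, 0.1389]
tcp_rot: [0.68, 0.733, -0.0, 0.002]
contact_force: [-0.0, -0.0, -2.0]
opening: 0.537
finger_force: 61.6
```

Emit:
drive_tool([
  [[0,0,0],[0,0,-0.03],0.03],
  [[0,0,0],[0,0,-0.05],0.03],
  [[0,0,0],[0,0,-0.05],0.03],
  [[0,0,0],[0,0,-0.04],0.03],
  [[0,0,0],[0,0,-0.02],0.03],
])

```text
time: 4.68
eef_pos: [0.52, -0.3613, 0.3292]
tcp_rot: [0.68, 0.733, -0.0, 0.002]
contact_force: [-0.8, 0.2, -1.7]
opening: 0.537
finger_force: 62.0
```

Emit:
drive_tool([
  [[0,0,0],[0.03,0.005,0],0.03],
  [[0,0,0],[0.05,0.008,0],0.03],
  [[0,0,0],[0.05,0.008,0],0.03],
  [[0,0,0],[0.05,0.008,0],0.03],
  [[0,0,0],[0.05,0.008,0],0.03],
])

```text
time: 5.3
eef_pos: [0.5386, -0.127, 0.3245]
tcp_rot: [0.68, 0.733, -0.0, -0.001]
contact_force: [-0.0, 0.9, -2.7]
opening: 0.535
finger_force: 61.9
```

Emit:
drive_tool([
  [[0,0,0],[0.05,0.008,0],0.03],
  [[0,0,0],[0.05,0.008,0],0.03],
  [[0,0,0],[0.05,0.008,0],0.03],
  [[0,0,0],[0.04,0.007,0],0.03],
  [[0,0,0],[0.02,0.003,0],0.03],
])

```text
time: 5.92
eef_pos: [0.5568, 0.0851, 0.3247]
tcp_rot: [0.679, 0.734, -0.001, -0.001]
contact_force: [-0.5, -0.6, -0.6]
opening: 0.538
finger_force: 61.9
```

Emit:
drive_tool([
  [[-0.1,0,0],[0,0,0],0.03],
  [[-0.15,0,0],[0,0,0],0.03],
  [[-0.15,0,0],[0,0,0],0.03],
  [[-0.1236,0,0],[0,0,0],0.03],
  [[0,0,0],[0,0,0],0.03],
])

```text
time: 6.55
eef_pos: [0.5554, 0.0827, 0.3238]
tcp_rot: [0.658, 0.708, 0.188, 0.174]
contact_force: [-0.6, -0.1, -2.7]
opening: 0.533
finger_force: 62.3
```

Emit:
drive_tool([
  [[0,0,0],[0,0,0],0.03],
])

```text
time: 6.68
eef_pos: [0.5576, 0.0827, 0.3263]
tcp_rot: [0.657, 0.708, 0.189, 0.176]
contact_force: [-0.7, -0.3, -1.5]
opening: 0.537
finger_force: 62.3
```

```bash
cat >> h.py <<'E'
import cv2
from scipy.spatial.transform import Rotation as Ro
seat=np.array([.6772,.0889,.125]); a=np.array([-.4985,-.0381,.866])
def tool():
    s=ctrl.get_state(); R=Ro.from_quat(s["tcp_rot"]).as_matrix(); return s,R,np.array(s["eef_pos"])
E
python3 - <<'E'
from h import *
C=cams(); s,R,p=tool()
print(p,"toolz",R[:,2],"off seat in tool axes",R.T@(seat-p), "axis in tool",R.T@a)
a1=C["side"]["image"][110:230,240:360]; b=C["top"]["image"][110:230,180:300]
cv2.imwrite("pics/p1raw_side.png",C["side"]["image"][:,:,::-1]);cv2.imwrite("pics/p1raw_top.png",C["top"]["image"][:,:,::-1])
cv2.imwrite("pics/p1.png",cv2.convertScaleAbs(cv2.resize(np.hstack([a1,b]),(800,400),interpolation=cv2.INTER_CUBIC)[:,:,::-1],alpha=1.4))
for L in(.102,-.02): print(L,[proj(C[n],p+L*R[:,2]) for n in("side","top")])
E
```

```text
[0.55815767 0.08289317 0.32679871] toolz [ 0.49807846  0.03710625 -0.86633768] off seat in tool axes [-0.0028546   0.00244138  0.23434114] axis in tool [-9.59482262e-04 -5.97128264e-04 -9.99954290e-01]
0.102 [array([287.69015146, 154.00758961]), array([236.07319464, 181.78881001])]
-0.02 [array([267.05372175, 125.28847402]), array([234.28744383, 198.45664638])]
```

View pics/p1.png

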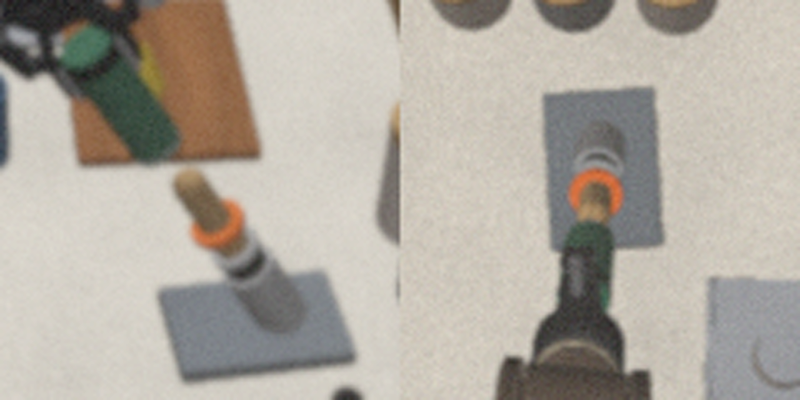

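Side crop: the mouth is at about (158,146) and the peg ball at (192,188), nearly in line. In the top crop the tumbler's centre column is about 592 against the ball's 596. Both agree with the computed offset of about −3 mm in x and +2.4 mm in y. I'll correct that and come closer.

Emit:
drive_tool([
  [[0,0,0],[-0.0029,0.0024,0.005],0.03],
  [[0,0,0],[0,0,0.01],0.03],
  [[0,0,0],[0,0,0.008],0.03],
  [[0,0,0],[0,0,0],0.03],
])

```text
time: 7.28
eef_pos: [0.5709, 0.0814, 0.3058]
tcp_rot: [0.657, 0.708, 0.189, 0.175]
contact_force: [0.3, 0.2, -1.6]
opening: 0.538
finger_force: 62.3
```

```bash
python3 - <<'E'
from h import *
C=cams(); s,R,p=tool()
print(p,"off seat in tool axes",R.T@(seat-p), "axis in tool",R.T@a)
def t(n,u,v,w=56,h=56,k=7): return cv2.resize(C[n]["image"][v:v+h,u:u+w],(w*k,h*k),interpolation=cv2.INTER_CUBIC)
cv2.imwrite("pics/p2.png",cv2.convertScaleAbs(np.hstack([t("side",270,130),t("top",210,150)])[:,:,::-1],alpha=1.5))
for n in C: print(n,[proj(C[n],p+L*R[:,2]) for L in(.102,.05)],[proj(C[n],seat+L*a) for L in(.079,.04)])
E
```

```text
[0.57118023 0.0813953  0.30727974] off seat in tool axes [-0.00049579  0.00103107  0.21100025] axis in tool [-4.73112132e-04 -5.70885999e-04 -9.99954654e-01]
side [array([291.96173467, 159.43530548]), array([283.63853391, 147.84372588])] [array([296.91817711, 165.83752686]), array([302.75115187, 173.95480732])]
top [array([237.12083109, 178.40399983]), array([236.43920143, 185.03321701])] [array([237.64004341, 174.4550256 ]), array([238.10144114, 169.87866926])]
```

View pics/p2.png

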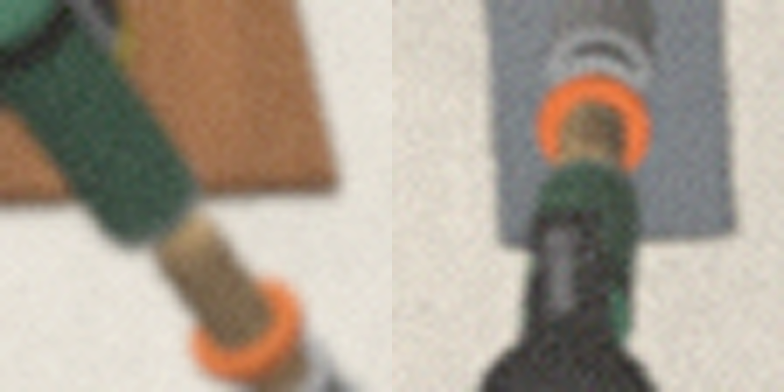

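Side view at 7x: the tumbler's mouth centre is near (159,216) and the peg centre near (184,235). By eye the lateral offset is up to 3 mm. In the top view the tumbler (588) and peg (590) agree to about 1 mm. I'll measure cross-axis profiles numerically.

```bash
cat >> h.py <<'E'
def prof(n,C,P,d,s0,s1,w=14):
    """mean colour profile across a line through pixel P (dir d), between s0 and s1 px along it"""
    d=np.array(d)/np.linalg.norm(d); q=np.array([d[1],-d[0]])
    s=np.arange(s0,s1,.25); t=np.arange(-w,w+.01,.25)
    g=np.array(P)[:,None,None]+d[:,None,None]*s[None,:,None]+q[:,None,None]*t[None,None,:]
    im=cv2.remap(C[n]["image"].astype(np.float32),g[0].astype(np.float32),g[1].astype(np.float32),cv2.INTER_LINEAR)
    return t,im.mean(0)
E
python3 - <<'E'
from h import *
C=cams(); s,R,p=tool()
for n,rg in(("side",[(-9,-4),(7,12)]),("top",[(-2.5,.5),(6.,8)])):
    A=proj(C[n],p+.102*R[:,2]); d=proj(C[n],seat+.04*a)-proj(C[n],seat+.079*a)
    print(n,"model peg line offset",np.dot(proj(C[n],seat+.079*a)-A,[d[1],-d[0]]/np.linalg.norm(d)))
    for r in rg:
        t,m=prof(n,C,A,d,*r); k=slice(None,None,3)
        print(r); print(np.c_[t[k],m[k].round()].astype(float).tolist())
E
```

```text
side model peg line offset 0.12871895238891584
(-9, -4)
[[-14.0, 148.0, 145.0, 138.0], [-13.25, 145.0, 142.0, 135.0], [-12.5, 142.0, 138.0, 131.0], [-11.75, 138.0, 133.0, 126.0], [-11.0, 133.0, 127.0, 120.0], [-10.25, 125.0, 118.0, 111.0], [-9.5, 114.0, 108.0, 100.0], [-8.75, 99.0, 95.0, 87.0], [-8.0, 81.0, 79.0, 72.0], [-7.25, 59.0, 63.0, 56.0], [-6.5, 47.0, 54.0, 46.0], [-5.75, 42.0, 51.0, 44.0], [-5.0, 43.0, 52.0, 45.0], [-4.25, 41.0, 52.0, 44.0], [-3.5, 39.0, 51.0, 42.0], [-2.75, 41.0, 54.0, 46.0], [-2.0, 42.0, 55.0, 46.0], [-1.25, 42.0, 55.0, 45.0], [-0.5, 42.0, 55.0, 45.0], [0.25, 43.0, 56.0, 47.0], [1.0, 42.0, 56.0, 46.0], [1.75, 42.0, 56.0, 47.0], [2.5, 42.0, 56.0, 47.0], [3.25, 43.0, 57.0, 47.0], [4.0, 43.0, 56.0, 47.0], [4.75, 42.0, 55.0, 46.0], [5.5, 41.0, 54.0, 44.0], [6.25, 48.0, 56.0, 45.0], [7.0, 62.0, 61.0, 48.0], [7.75, 78.0, 66.0, 50.0], [8.5, 92.0, 70.0, 52.0], [9.25, 103.0, 74.0, 54.0], [10.0, 107.0, 76.0, 53.0], [10.75, 108.0, 77.0, 54.0], [11.5, 109.0, 77.0, 54.0], [12.25, 109.0, 76.0, 53.0], [13.0, 109.0, 76.0, 53.0], [13.75, 109.0, 77.0, 55.0]]
(7, 12)
[[-14.0
[... 2464 characters left out ...]
, 76.0, 49.0], [-5.0, 111.0, 70.0, 48.0], [-4.25, 84.0, 63.0, 48.0], [-3.5, 78.0, 67.0, 53.0], [-2.75, 79.0, 71.0, 57.0], [-2.0, 82.0, 73.0, 60.0], [-1.25, 85.0, 77.0, 62.0], [-0.5, 85.0, 77.0, 61.0], [0.25, 89.0, 80.0, 65.0], [1.0, 95.0, 83.0, 69.0], [1.75, 99.0, 85.0, 68.0], [2.5, 99.0, 86.0, 66.0], [3.25, 102.0, 85.0, 64.0], [4.0, 109.0, 84.0, 62.0], [4.75, 130.0, 84.0, 58.0], [5.5, 136.0, 82.0, 55.0], [6.25, 131.0, 82.0, 60.0], [7.0, 116.0, 84.0, 74.0], [7.75, 97.0, 85.0, 84.0], [8.5, 87.0, 86.0, 88.0], [9.25, 83.0, 86.0, 89.0], [10.0, 84.0, 87.0, 91.0], [10.75, 86.0, 86.0, 90.0], [11.5, 84.0, 86.0, 88.0], [12.25, 84.0, 86.0, 88.0], [13.0, 89.0, 91.0, 91.0], [13.75, 105.0, 105.0, 100.0]]
```

Tumbler against peg: side +0.6 px (about 1.6 mm along tool y), top within 0.1 px. I'll correct that and start the insertion.

Emit:
drive_tool([
  [[0,0,0],[-0.0003,0.0015,0],0.03],
  [[0,0,0],[0,0,0.006],0.03],
  [[0,0,0],[0,0,0.006],0.03],
  [[0,0,0],[0,0,0.006],0.03],
  [[0,0,0],[0,0,0.004],0.03],
])

```text
time: 8.1
eef_pos: [0.5835, 0.0819, 0.2885]
tcp_rot: [0.657, 0.708, 0.189, 0.176]
contact_force: [-0.1, -0.6, -1.4]
opening: 0.538
finger_force: 62.3
```

Emit:
drive_tool([
  [[0,0,0],[0,0,0.004],0.03],
  [[0,0,0],[0,0,0.004],0.03],
  [[0,0,0],[0,0,0.004],0.03],
  [[0,0,0],[0,0,0],0.03],
])

```text
time: 8.6
eef_pos: [0.5894, 0.0824, 0.2784]
tcp_rot: [0.657, 0.708, 0.189, 0.176]
contact_force: [-0.0, 0.9, -2.2]
opening: 0.54
finger_force: 62.3
```

Emit:
drive_tool([
  [[0,0,0],[0,0,0.005],0.03],
  [[0,0,0],[0,0,0.006],0.03],
  [[0,0,0],[0,0,0.006],0.03],
  [[0,0,0],[0,0,0.005],0.03],
  [[0,0,0],[0,0,0],0.03],
])

```text
time: 9.22
eef_pos: [0.6003, 0.0832, 0.259]
tcp_rot: [0.657, 0.708, 0.189, 0.176]
contact_force: [-1.1, 0.1, -0.6]
opening: 0.538
finger_force: 62.3
```

```bash
cat >> h.py <<'E'
def rep():
    s,R,p=tool(); print("seat in tool",(R.T@(seat-p)).round(4),"axis",(R.T@a).round(4),"F tool",(R.T@s["contact_force"]).round(2),"M tool",(R.T@s["wrist_torque"]).round(2),"t",round(s["time"],2))
E
python3 -c "
from h import *
rep()"
```

```text
seat in tool [-1.000e-04 -0.000e+00  1.546e-01] axis [-5.0e-04 -1.3e-03 -1.0e+00] F tool [ 0.18 -1.28 -0.02] M tool [ 0.34 -0.02  0.01] t 9.22
```

Emit:
drive_tool([
  [[0,0,0],[0,0,0.005],0.03],
  [[0,0,0],[0,0,0.005],0.03],
  [[0,0,0],[0,0,0.005],0.03],
  [[0,0,0],[0,0,0.003],0.03],
  [[0,0,0],[0,0,0],0.03],
])

```text
time: 9.85
eef_pos: [0.6094, 0.0839, 0.2438]
tcp_rot: [0.657, 0.708, 0.19, 0.176]
contact_force: [-0.2, -0.6, -2.2]
opening: 0.536
finger_force: 62.3
```

Emit:
drive_tool([
  [[0,0,0],[0,0,0.003],0.03],
  [[0,0,0],[0,0,0.003],0.03],
  [[0,0,0],[0,0,0.003],0.03],
  [[0,0,0],[0,0,0.003],0.03],
  [[0,0,0],[0,0,0],0.03],
])

```text
time: 10.48
eef_pos: [0.6155, 0.0843, 0.234]
tcp_rot: [0.657, 0.708, 0.19, 0.176]
contact_force: [-2.0, 0.1, -0.5]
opening: 0.538
finger_force: 62.5
```

```bash
python3 -c "
from h import *
rep()"
```

```text
seat in tool [-0.     -0.0008  0.1253] axis [-7.e-04 -2.e-04 -1.e+00] F tool [ 0.22 -1.95 -0.52] M tool [ 0.58 -0.02 -0.09] t 10.47
```

Emit:
drive_tool([
  [[0,0,0],[0,0,0.002],0.03],
  [[0,0,0],[0,0,0.002],0.03],
  [[0,0,0],[0,0,0.002],0.03],
  [[0,0,0],[0,0,0],0.03],
  [[0,0,0],[0,0,0],0.03],
])

```text
time: 11.1
eef_pos: [0.6184, 0.0845, 0.229]
tcp_rot: [0.657, 0.708, 0.19, 0.176]
contact_force: [-5.3, -0.5, 3.1]
opening: 0.539
finger_force: 62.8
```

```bash
python3 -c "
from h import *
rep()"
```

```text
seat in tool [-0.     -0.0009  0.1196] axis [-7.e-04  1.e-04 -1.e+00] F tool [-0.12 -3.06 -5.32] M tool [ 0.85 -0.07 -0.01] t 11.1
```

Emit:
drive_tool([
  [[0,0,0],[0,0,0.002],0.03],
  [[0,0,0],[0,0,0.002],0.03],
  [[0,0,0],[0,0,0.002],0.03],
  [[0,0,0],[0,0,0],0.03],
  [[0,0,0],[0,0,0],0.03],
])

```text
time: 11.72
eef_pos: [0.6214, 0.0848, 0.2239]
tcp_rot: [0.657, 0.708, 0.19, 0.176]
contact_force: [-5.9, -1.0, 3.5]
opening: 0.536
finger_force: 62.9
```

```bash
python3 -c "
from h import *
rep()"
```

```text
seat in tool [-1.000e-04 -1.000e-03  1.136e-01] axis [-7.e-04  0.e+00 -1.e+00] F tool [-0.52 -3.37 -6.01] M tool [ 0.98 -0.09  0.04] t 11.72
```

Emit:
drive_tool([
  [[0,0,0],[0,0,0.002],0.03],
  [[0,0,0],[0,0,0.002],0.03],
  [[0,0,0],[0,0,0.002],0.03],
  [[0,0,0],[0,0,0],0.03],
  [[0,0,0],[0,0,0],0.03],
])

```text
time: 12.35
eef_pos: [0.6243, 0.085, 0.2187]
tcp_rot: [0.657, 0.708, 0.19, 0.176]
contact_force: [-4.2, -1.0, 4.3]
opening: 0.543
finger_force: 62.9
```

```bash
python3 -c "
from h import *
rep()"
```

```text
seat in tool [-1.000e-04 -9.000e-04  1.076e-01] axis [-6.e-04  1.e-04 -1.e+00] F tool [-0.68 -1.55 -5.89] M tool [ 0.86 -0.03  0.01] t 12.35
```

Push has levelled at about 7.7 N net, so the ring is sliding. I'll go on in small steps, easing the sideways load.

Emit:
drive_tool([
  [[0,0,0],[0,-0.0008,0.002],0.03],
  [[0,0,0],[0,0,0.002],0.03],
  [[0,0,0],[0,0,0.002],0.03],
  [[0,0,0],[0,0,0],0.03],
  [[0,0,0],[0,0,0],0.03],
])

```text
time: 12.98
eef_pos: [0.6272, 0.0852, 0.2133]
tcp_rot: [0.657, 0.708, 0.19, 0.177]
contact_force: [-2.8, -0.8, 5.0]
opening: 0.541
finger_force: 62.9
```

```bash
python3 -c "
from h import *
rep()"
```

```text
seat in tool [-0.     -0.0009  0.1016] axis [-7.0e-04  1.7e-03 -1.0e+00] F tool [-0.59  0.01 -5.73] M tool [ 0.46  0.07 -0.04] t 12.97
```

Emit:
drive_tool([
  [[0,0,0],[0,0,0.002],0.03],
  [[0,0,0],[0,0,0.002],0.03],
  [[0,0,0],[0,0,0.002],0.03],
  [[0,0,0],[0,0,0],0.03],
  [[0,0,0],[0,0,0],0.03],
])

```text
time: 13.6
eef_pos: [0.6301, 0.0854, 0.2081]
tcp_rot: [0.657, 0.708, 0.19, 0.177]
contact_force: [-3.1, 0.5, 4.7]
opening: 0.537
finger_force: 62.9
```

```bash
python3 -c "
from h import *
rep()"
```

```text
seat in tool [-0.0001 -0.0008  0.0956] axis [-7.0e-04  1.6e-03 -1.0e+00] F tool [ 0.7  -0.32 -5.61] M tool [0.39 0.04 0.01] t 13.6
```

Emit:
drive_tool([
  [[0,0,0],[0,0,0.002],0.03],
  [[0,0,0],[0,0,0.002],0.03],
  [[0,0,0],[0,0,0],0.03],
  [[0,0,0],[0,0,0],0.03],
])

```text
time: 14.1
eef_pos: [0.6321, 0.0856, 0.2047]
tcp_rot: [0.657, 0.708, 0.19, 0.177]
contact_force: [-3.5, -0.4, 5.5]
opening: 0.539
finger_force: 62.9
```

```bash
python3 -c "
from h import *
rep()"
```

```text
seat in tool [-0.0001 -0.0008  0.0916] axis [-7.0e-04  1.6e-03 -1.0e+00] F tool [-0.16 -0.31 -6.55] M tool [0.42 0.08 0.05] t 14.1
```

Emit:
drive_tool([
  [[0,0,0],[0,0,0.002],0.03],
  [[0,0,0],[0,0,0],0.03],
  [[0,0,0],[0,0,0],0.03],
])

```text
time: 14.48
eef_pos: [0.6331, 0.0857, 0.2031]
tcp_rot: [0.657, 0.708, 0.19, 0.177]
contact_force: [-4.2, -0.7, 6.0]
opening: 0.54
finger_force: 63.0
```

```bash
python3 -c "
from h import *
rep()"
```

```text
seat in tool [-0.0001 -0.0009  0.0898] axis [-7.0e-04  1.5e-03 -1.0e+00] F tool [-0.37 -0.67 -7.33] M tool [ 0.48  0.08 -0.01] t 14.47
```

Emit:
drive_tool([
  [[0,0,0],[0,0,0.002],0.03],
  [[0,0,0],[0,0,0],0.03],
  [[0,0,0],[0,0,0],0.03],
])

```text
time: 14.85
eef_pos: [0.634, 0.0858, 0.2016]
tcp_rot: [0.657, 0.708, 0.19, 0.176]
contact_force: [-5.7, -0.2, 7.3]
opening: 0.538
finger_force: 63.2
```

```bash
python3 -c "
from h import *
rep()"
```

```text
seat in tool [-0.0001 -0.0009  0.088 ] axis [-6.0e-04  1.3e-03 -1.0e+00] F tool [ 0.24 -1.25 -9.19] M tool [ 0.64  0.04 -0.02] t 14.85
```

Emit:
drive_tool([
  [[0,0,0],[0,0,0.0015],0.03],
  [[0,0,0],[0,0,0.0015],0.03],
  [[0,0,0],[0,0,0],0.03],
  [[0,0,0],[0,0,0],0.03],
])

```text
time: 15.35
eef_pos: [0.6354, 0.0859, 0.1992]
tcp_rot: [0.657, 0.708, 0.19, 0.176]
contact_force: [-7.2, -0.3, 9.0]
opening: 0.534
finger_force: 63.3
```

```bash
python3 -c "
from h import *
rep()"
```

```text
seat in tool [-0.0001 -0.0009  0.0852] axis [-6.0e-04  1.1e-03 -1.0e+00] F tool [  0.21  -1.69 -11.42] M tool [ 0.77 -0.01  0.01] t 15.35
```

The force climbs at about 0.8 N/mm to 13 N net, so the ring is home. I'll let the peg spring back before releasing.

Emit:
drive_tool([
  [[0,0,0],[0,0,-0.004],0.03],
  [[0,0,0],[0,0,-0.004],0.03],
  [[0,0,0],[0,0,-0.004],0.03],
  [[0,0,0],[0,0,-0.002],0.03],
  [[0,0,0],[0,0,0],0.03],
])

```text
time: 15.98
eef_pos: [0.6283, 0.0852, 0.2099]
tcp_rot: [0.657, 0.708, 0.19, 0.176]
contact_force: [0.2, 0.2, 1.2]
opening: 0.54
finger_force: 62.5
```

```bash
python3 -c "
from h import *
rep()"
```

```text
seat in tool [-0.     -0.0001  0.0981] axis [-8.e-04  6.e-04 -1.e+00] F tool [ 0.23  0.8  -0.97] M tool [-0.02  0.06  0.04] t 15.97
```

Emit:
drive_tool([
  [[0,0,0],[0,0,-0.0012],0.03],
  [[0,0,0],[0,0,0],0.03],
  [[0,0,0],[0,0,0],0.052],
  [[0,0,0],[0,0,0],0.06],
  [[0,0,0],[0,0,0],0.0854],
], grip_force=20)

```text
time: 16.6
eef_pos: [0.6274, 0.0853, 0.2109]
tcp_rot: [0.657, 0.708, 0.19, 0.176]
contact_force: [0.1, 0.6, -0.5]
opening: 0.891
finger_force: 0.0
```

Emit:
drive_tool([
  [[0,0,0],[0,0,0],0.0854],
  [[0,0,0],[0,0,0],0.0854],
  [[0,0,0],[0,0,0],0.0854],
  [[0,0,0],[0,0,0],0.0854],
])

```text
time: 17.1
eef_pos: [0.6276, 0.0852, 0.2112]
tcp_rot: [0.657, 0.708, 0.19, 0.176]
contact_force: [-0.4, 0.5, 0.4]
opening: 1.0
finger_force: 0.0
```

```bash
python3 - <<'E'
from h import *
rep();C=cams()
def t(n,u,v,w=80,h=80,k=5): return cv2.resize(C[n]["image"][v:v+h,u:u+w],(w*k,h*k),interpolation=cv2.INTER_CUBIC)
cv2.imwrite("pics/r1.png",cv2.convertScaleAbs(np.hstack([t("side",265,140),t("top",200,130)])[:,:,::-1],alpha=1.5))
E
```

```text
seat in tool [-0.0001 -0.      0.0995] axis [-6.e-04  1.e-04 -1.e+00] F tool [ 0.48 -0.1  -0.49] M tool [ 0.21 -0.01  0.01] t 17.1
```

View pics/r1.png

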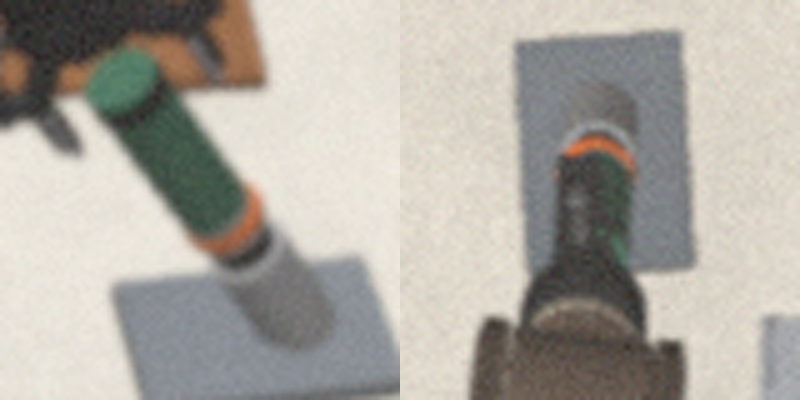

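The tumbler sits on the ring (ring at side crop (232,225)), and both fingertips, at (60,140) and (210,60), stand clear. Backing straight off.

Emit:
drive_tool([
  [[0,0,0],[0,0,-0.01],0.0854],
  [[0,0,0],[0,0,-0.025],0.0854],
  [[0,0,0],[0,0,-0.035],0.0854],
  [[0,0,0],[0,0,-0.04],0.0854],
  [[0,0,0],[0,0,-0.04],0.0854],
])

```text
time: 17.82
eef_pos: [0.5518, 0.0796, 0.3428]
tcp_rot: [0.657, 0.708, 0.19, 0.176]
contact_force: [0.3, 1.0, -0.6]
opening: 1.003
finger_force: 0.0
```

Emit:
drive_tool([
  [[0,0,0],[-0.04,0,0],0.0854],
  [[0,0,0],[-0.05,0,0],0.0854],
  [[0,0,0],[-0.05,0,0],0.0854],
  [[0,0,0],[-0.03,0,0],0.0854],
  [[0,0,0],[0,0,0],0.0854],
])

```text
time: 18.45
eef_pos: [0.5653, -0.0918, 0.3416]
tcp_rot: [0.658, 0.707, 0.19, 0.177]
contact_force: [-0.9, 0.6, -0.2]
opening: 1.003
finger_force: 0.0
```

```bash
python3 - <<'E'
from h import *
rep();C=cams()
def t(n,u,v,w=80,h=80,k=5): return cv2.resize(C[n]["image"][v:v+h,u:u+w],(w*k,h*k),interpolation=cv2.INTER_CUBIC)
cv2.imwrite("pics/r2.png",cv2.convertScaleAbs(np.hstack([t("side",280,150,50,50,8),t("top",200,130)])[:,:,::-1],alpha=1.5))
for L in(-.002,.13): print(L,[proj(C[n],seat+L*a) for n in C])
E
```

```text
seat in tool [ 0.1723 -0.0005  0.2498] axis [-2.6e-03  5.0e-04 -1.0e+00] F tool [ 0.65 -0.81 -0.28] M tool [ 0.17  0.01 -0.  ] t 18.45
-0.002 [array([308.81321312, 182.39088896]), array([238.57735719, 165.15831355])]
0.13 [array([288.97625017, 154.78538777]), array([237.00628881, 180.7408971 ])]
```

View pics/r2.png

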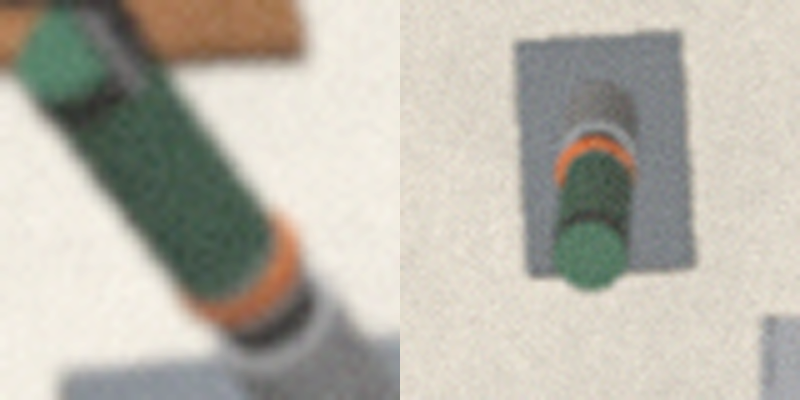

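The tumbler hangs free on the peg. Its rim, near side crop (235,265), sits on the ring against the expected (234,263), and its closed end, top crop (590,255), is where the model puts it. The gripper is clear, so I'm handing in.

```bash
python3 -c "
from plant import ctrl
print(ctrl.sign_off())"
```

```text
the job is handed in; nothing more can be done
None
```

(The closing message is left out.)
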